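Find the correctly set strap guide gate with a feeler gauge

ROBOT

A 7-joint arm with a two-finger parallel gripper is mounted at the origin on a cart in front of the work surface, level with it; the furniture and walls round the work are solid. World frame = base frame: x ahead of the robot, y to its left, z up, the work surface at z = 0. Lengths are in m, angles in rad, forces in N, time in s.
With the tool pointing down it reaches from about 0.425 to 0.925 m from the base axis. Payload 6.8 kg.
Tool frame: the origin (TCP) lies midway between the tips of the shut fingers; the grasp point (between the pads) lies 19 mm behind it (bot.pinch_z is the distance from the TCP to the grasp point, in m); x points along the fingers, y is the direction in which the jaws open and shut, and the axes are right-handed (so a half turn about x gives the same grasp; the last joint's range is limited). The gripper opens to 85 mm and grips with 20 to 120 N. Pads are 22 mm wide; open, the fingers measure 114 mm over their backs; the gripper's body (76 mm by 85 mm) begins 54 mm behind the grasp point. The pads swing forward as they close: fully open they stand 13 mm farther back than shut.
Start: joints at [-1.396, 0.477, 0.022, 1.555, -0.011, 1.109, -0.083], TCP at [0.188, 0.648, 0.231] pointing down, gripper open.
Joint ranges: [-2.96, 2.96], [-0.34, 2.1], [-1.41, 1.46], [0.24, 2.44], [-1.37, 4.51], [0.17, 1.92], [-2.96, 2.96]. Speed limits (rad/s): [2.39, 2.39, 3.14, 3.14, 3.14, 3.14, 3.14].

INTERFACE

Orientations are given as a unit quaternion [w, x, y, z].
In Python, from station import bot gives the robot as it stands. The module is installed in compiled form; this text tells all that it offers.
- The arm moves only by the tool step_arm, never from a script. Its argument "plan" is a list of rows, each a list of 6 numbers: the shift along the tool's x, y, z in units of 40 mm (1.0 is 40 mm), then the turn, a rotation vector about the tool's x, y, z in units of 360 degrees (1.0 is 360 degrees). In form: [[dx, dy, dz, ax, ay, az], ...]. A call has 1 to 8 rows; each row shifts and turns the commanded pose from where the row before left it, along the tool's axes as they then stand; what a row does not reach is not made up. A row lasts 1/8 s, in which the tool goes at most 62.5 mm and 10.7 degrees, less where a joint would pass 70% of its speed; a pose out of reach is approached as far as the arm can. A call with a number of a shift or a turn outside -1 to 1 is refused whole. A call with a gripper value outside its range is refused whole. "fingers" is the closure, from -1 (fully open) to 1 (shut), set as the call begins (left out, the last holds). The fingers move at their own pace and stop on an object; "force" is the grip in N (left out, the last holds). Time passes only in rows, so rows that do not move let the fingers close. It gives the time, the measured TCP pose, the force and the opening at its end, in the units of the state.
- bot.get_obs(): the state, without advancing time (a new reading comes with each control period).
- bot.read_camera(name): name is "scene" or "top" or "wrist"; returns (picture, depth): 384x512x3 uint8, red, green, blue; 384x512 float32, m along the optical axis (not along the pixel's ray), 0 where there is no reading.
- bot.camera_model(name): a dict with "mtx" (3x3 intrinsics, pixels), "origin" and "rotation" of the camera in the world; the wrist camera has in their place "T_tool_cam" (4x4, takes a point from camera to tool coordinates, whose origin is the TCP and whose axes are the tool frame's). Camera axes: x right, y up, looking along -z (the intrinsics and any distortion apply to the point x, -y, -z); pixel columns grow to the right and rows downward; lengths in m; the calibration is good to about 2 mm. A picture is of the moment at which its call begins: read the wrist's pose just before it. camera_model takes no time and is no camera call.
- bot.hand_in(): hands the job in, once; it reports no verdict.
The state is a dict: "t": time; "q": joint angles; "joint_vel": joint speeds; "joint_torque": joint torques, N m; "eef_pos": TCP position; "tool_rot": TCP orientation; "contact_force": force on the tool from outside, world axes, zero at the start; "torque": the same for the moment, N m; "gripper_width": opening from 0.0 (shut) to 1.0 (fully open).
Only numpy, scipy, OpenCV 4.12 (cv2) and the standard library are available. Lean on these libraries where they do the work, as an engineer would, in place of code of your own. Each camera call takes 0.05 s, during which the arm holds its last target.

TASK

One of the three blue strap guide gates is set right for this feeler gauge: slide the gauge's blade along the plate into the gates and feel the fit. One gate lets it slip in loose, one stops it short, and the right one takes it all the way with a light, steady drag. Leave the gauge pushed fully home in the gate that drags, lying flat and let go, and do not disturb the other things on the bench.

Things in the scene. Friction and masses are not known exactly. Their poses are not given: they have to be found in the camera images.
- fixture: Aluminium plate fixed on the bench, 200 (x) x 260 (y) x 8 mm, three blue gates along its far edge. Origin: centre of its underside; +x points into the gates (away from the robot, turned up to 0.2 rad), +y left, z up. Plate top 8 mm above the bench; from its near edge to the gate fronts (142 mm) it is a free flat bed with lines marking three lanes.
- slot_left (a point): Mouth of the left gate (fixture y = +78 mm): middle of its front face, at plate-top height, axes as the fixture's. All gates look alike: blue, 50 mm deep (x), 66 wide, 40 tall, fixed brass knob on top to 53 mm. The mouth is 44 mm wide and tapers within 14 mm to a straight channel 28 mm wide, roof 12 mm above the plate.
- slot_middle (a point): Mouth of the middle gate (fixture y = 0), else as slot_left. Inside each gate is a hidden foot, set too high in one gate (the blade slips in, 1 N or less, the gauge's own rubbing), too low in another (the blade goes in about 19 mm and stops dead). Which gate is which changes with every start.
- slot_right (a point): Mouth of the right gate (fixture y = -78 mm), else as slot_left. In the one gate that is set right a sprung foot bears down with about 7 N: the blade's nose meets it about 18 mm in and has fully lifted it (about 2 mm) when 26 mm in (a push of about 10 N), then the blade goes all the way with a steady drag of about 4 to 6 N.
- gauge: Loose feeler gauge, 0.16 to 0.25 kg, flat on the plate: orange square finger loop 62 x 62 mm outside, 46 x 46 inside (walls 8 thick, 24 tall, no floor) with a steel blade 24 wide, 6 thick out of its front. Origin: underside, loop centre; +x along the blade. Shut fingertips fit in the loop to push, pull and shift it; a wall can be pinched.
- gauge_nose (a point): Round nose of the gauge's blade, underside, 81 mm ahead of the gauge's origin (loop front face at 31 mm, blade 50 mm long). It starts before the gates, clear of them, anywhere across the plate, turned up to 0.15 rad. Fully home, the loop's front meets the gate's front: the gauge's origin is then 31 mm before the slot point.
- dye_bottle: Bystander: small brown bottle with a black screw cap, 34 mm across, 78 mm tall. Origin: centre of its underside.
- thread_spool: Bystander: reel of navy thread, 32 mm across, 42 mm tall. Origin: centre of its underside.
- mallet: Bystander: maul with a white nylon head and wooden handle, lying, 208 mm long. Origin: centre of its underside.
- glue_bottle: Bystander: white bottle, 43 mm across, 112 mm tall. Origin: centre of its underside.
- wax_puck: Bystander: yellow wax puck, 39 mm across, 13 mm tall. Origin: centre of its underside.
- rivet_tin: Bystander: round red tin, 56 mm across, 35 mm tall. Origin: centre of its underside.

How it is judged:
By the outcome, as a careful person would: the job done as asked, in the order asked, and still so for the second after the job is handed in, with the robot touching nothing.
It also fails if it takes over 58 s, if anything falls off the work surface, if the arm or the gripper's body presses on something with over 40 N, if the wrist force passes 120 N, or if a joint passes its speed limit or range.

## Working session

There is one attempt and no reset: what is moved stays moved. The work goes in short steps, Python scripts to look and compute and a tool call to move; the robot and the scene stay as the last step left them, time stands still between calls to the robot, and variables do not carry over. Pictures are saved under pics/ and viewed, and the job is handed in when it is done.

Besides the shell and the picture viewer there is one more tool, called after "Emit:" as name(argument=value, ...) on one line, values as JSON. step_arm: Moves the arm, as the interface text tells. Shifts and turns lie within -1 to 1; 1 stands for 40 mm of shift or 360 degrees of turn. Its arguments: {"type":"object","properties":{"plan":{"type":"array"},"fingers":{"type":"number"},"force":{"type":"number"}},"required":["plan"]}

```bash
mkdir -p pics; python3 - <<'E'
from station import bot
import cv2,numpy as np
o=bot.get_obs()
for k,v in o.items(): print(k,np.round(v,4))
for n in ("top","scene"):
    p,d=bot.read_camera(n); cv2.imwrite(f"pics/{n}0.png",p[:,:,::-1]); np.save(f"{n}_d.npy",d); np.save(f"{n}_p.npy",p)
for n in ("top","scene","wrist"):print(n,bot.camera_model(n))
print(bot.pinch_z)
E
```

```text
t 0.0
q [-1.3961  0.4778  0.0223  1.5564 -0.0115  1.1093 -0.0831]
joint_vel [-0.0011  0.0022  0.0008 -0.0011  0.0005 -0.     -0.001 ]
joint_torque [-9.00000e-04 -5.96458e+01  1.60770e+00 -2.81195e+01  1.25000e-02
  9.30000e-03  1.00000e-04]
eef_pos [0.1882 0.6476 0.2303]
tool_rot [ 0.7     0.099   0.7001 -0.1003]
contact_force [-0.1257  0.1218  1.065 ]
torque [ 0.0148  0.0057 -0.032 ]
gripper_width 1.0046
top {'mtx': array([[484.18554669,   0.        , 254.27229267],
       [  0.        , 484.18554669, 193.94173763],
       [  0.        ,   0.        ,   1.        ]]), 'origin': array([ 0.39607061, -0.11572588,  1.28281717]), 'rotation': array([ 0.71413288,  0.04616969, -0.06048244, -0.69586239])}
scene {'mtx': array([[409.17887015,   0.        , 255.99727831],
       [  0.        , 409.17887015, 194.07063054],
       [  0.        ,   0.        ,   1.        ]]), 'origin': array([-0.05101769, -0.79180623,  0.59105879]), 'rotation': array([ 0.80432859,  0.45808568, -0.17570611, -0.33517217])}
wrist {'mtx': array([[287.76386252,   0.        , 257.40150005],
       [  0.        , 287.76386252, 193.48034345],
       [  0.        ,   0.        ,   1.        ]]), 'T_tool_cam': array([[-2.21011409e-04,  2.89901843e-01, -9.57056358e-01,
        -1.41799114e-01],
       [ 9.99999941e-01,  3.17271771e-04, -1.34823538e-04,
        -6.83679394e-04],
       [ 2.64561373e-04, -9.57056331e-01, -2.89901896e-01,
        -7.43406582e-02],
       [ 0.00000000e+00,  0.00000000e+00,  0.00000000e+00,
         1.00000000e+00]])}
0.0187
```

View pics/top0.png

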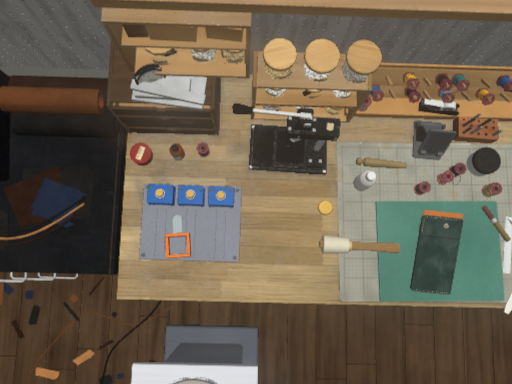

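View pics/scene0.png

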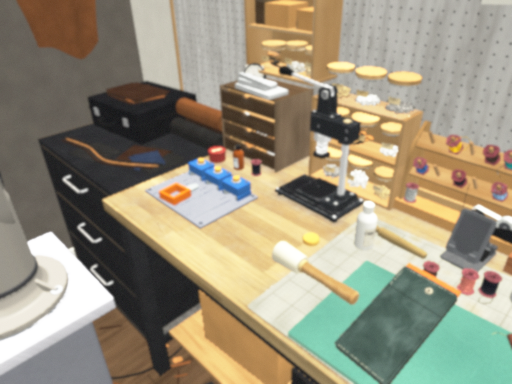

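```bash
cat > h.py <<'E'
import numpy as np,cv2
from scipy.spatial.transform import Rotation as R
from station import bot
def rot(q): return R.from_quat([q[1],q[2],q[3],q[0]]).as_matrix()
def campose(n,obs=None):
    m=bot.camera_model(n)
    if n=="wrist":
        T=m["T_tool_cam"];Rt=rot(obs["tool_rot"])
        return m["mtx"],Rt@T[:3,:3],Rt@T[:3,3]+obs["eef_pos"]
    return m["mtx"],rot(m["rotation"]),np.array(m["origin"])
def pix2z(n,uv,z,obs=None):
    K,Rc,o=campose(n,obs); uv=np.atleast_2d(uv).astype(float)
    d=np.c_[(uv[:,0]-K[0,2])/K[0,0],-(uv[:,1]-K[1,2])/K[1,1],-np.ones(len(uv))]@Rc.T
    return o+d*((z-o[2])/d[:,2])[:,None]
def proj(n,P,obs=None):
    K,Rc,o=campose(n,obs); c=(np.atleast_2d(P)-o)@Rc
    return np.c_[K[0,0]*c[:,0]/-c[:,2]+K[0,2],-K[1,1]*c[:,1]/-c[:,2]+K[1,2]]
E
python3 - <<'E'
from h import *
p=np.load("top_p.npy")[:,:,::-1]
cv2.imwrite("pics/crop0.png",cv2.resize(p[130:275,115:265],None,fx=5,fy=4.1*5/4.1,interpolation=cv2.INTER_CUBIC)[:,:])
c=cv2.resize(p[170:270,130:250],None,fx=6,fy=6,interpolation=cv2.INTER_CUBIC);cv2.imwrite("pics/crop0.png",c)
d=np.load("top_d.npy")
K,Rc,o=campose("top")
for uv in [(150,215),(190,215),(230,250),(160,235),(160,195),(130,200),(300,270)]:
    u,v=uv;z=d[v,u];P=o+Rc@np.array([(u-K[0,2])/K[0,0]*z,-(v-K[1,2])/K[1,1]*z,-z]);print(uv,P.round(4))
E
```

```text
(150, 215) [0.5263 0.1332 0.0121]
(190, 215) [0.5296 0.0291 0.0069]
(230, 250) [ 0.4402 -0.0796  0.0144]
(160, 235) [0.4747 0.1046 0.0098]
(160, 195) [0.573  0.1013 0.0606]
(130, 200) [0.5655 0.1896 0.0048]
(300, 270) [ 0.3931 -0.2641  0.0014]
```

View pics/crop0.png

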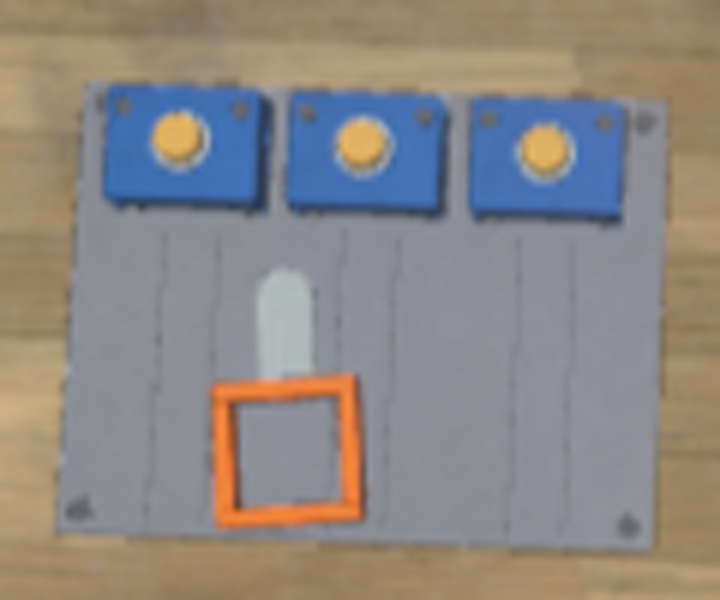

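```bash
python3 - <<'E'
from h import *
f=lambda a:(np.array(a,float)+.5)/6-.5+[130,170]
C=pix2z("top",f([(86,82),(666,102),(653,549),(56,532)]),.008)[:,:2]
m=np.array([(100,130),(100,-130),(-100,-130),(-100,130)])/1000.
def fit(m,C):
    a=m-m.mean(0);b=C-C.mean(0)
    th=np.arctan2((a[:,0]*b[:,1]-a[:,1]*b[:,0]).sum(),(a*b).sum())
    c,s=np.cos(th),np.sin(th);t=C.mean(0)-np.array([[c,-s],[s,c]])@m.mean(0)
    return th,t,(m@np.array([[c,-s],[s,c]]).T+t-C)
th,t,r=fit(m,C);print("fix",th,t,r.round(4).tolist())
k=pix2z("top",f([(180,137),(364,145),(545,148)]),.061)[:,:2];print("knobs",k, (k-t)@np.array([[np.cos(th),-np.sin(th)],[np.sin(th),np.cos(th)]]))
L=pix2z("top",f([(211,384),(355,373),(365,519),(216,527)]),.032)[:,:2]
m=np.array([(31,31),(31,-31),(-31,-31),(-31,31)])/1000.
g,tg,r=fit(m,L);print("gauge",g,tg,r.round(4).tolist())
n=pix2z("top",f([(285,267)]),.014)[0,:2];print("nose",n,n-tg,np.arctan2(*(n-tg)[::-1]))
E
```

```text
fix -0.004705052721165715 [0.51140497 0.02667081] [[0.001, 0.0013], [0.0016, -0.0016], [-0.0014, -0.0007], [-0.0012, 0.0009]]
knobs [[ 0.57955575  0.10260307]
 [ 0.57827615  0.02470423]
 [ 0.57910526 -0.05200358]] [[ 0.06779277  0.07625207]
 [ 0.0668797  -0.00165192]
 [ 0.06806971 -0.07835498]]
gauge 0.09493706869790941 [0.4497718  0.05511043] [[0.0004, 0.0001], [-0.0, -0.0003], [0.0003, 0.0008], [-0.0007, -0.0005]]
nose [0.53038301 0.06218797] [0.08061121 0.00707753] 0.08757379530825975
```

```bash
cat >> h.py <<'E'
def tgt(p,yaw,rows,obs=None,cur=None):
    """rows needed from current pose to TCP p with tool x down, tool y at world angle (pi/2+yaw)*; prints local shift/turn"""
    o=obs or bot.get_obs(); Rt=rot(o["tool_rot"]); 
    best=None
    for k in (0,np.pi):
        y=np.array([-np.sin(yaw+k),np.cos(yaw+k),0]);x=np.array([0,0,-1.]);Rg=np.c_[x,y,np.cross(x,y)]
        rv=R.from_matrix(Rt.T@Rg).as_rotvec()
        if best is None or np.linalg.norm(rv)<np.linalg.norm(best[0]): best=(rv,Rg)
    rv,Rg=best
    d=np.array(p)-o["eef_pos"]
    print("rotvec units",(rv/2/np.pi).round(4),"deg",np.degrees(np.linalg.norm(rv)).round(1),
      "world d mm",(d*1e3).round(1),"d in cur tool units",(Rt.T@d/.04).round(3),"d in goal tool units",(Rg.T@d/.04).round(3))
    print("goal axes y,z",Rg[:,1].round(3),Rg[:,2].round(3))
E
python3 - <<'E'
from h import *
o=bot.get_obs();print(rot(o["tool_rot"]).round(3))
tgt([.35,.33,.2],.092,1); tgt([.4525,.028,.15],.092,1)
E
```

```text
[[-0.     0.279  0.96 ]
 [-0.002  0.96  -0.279]
 [-1.    -0.002  0.   ]]
rotvec units [-0.0597 -0.      0.0003] deg 21.5 world d mm [ 161.8 -317.7  -30.4] d in cur tool units [ 0.772 -6.496  6.1  ] d in goal tool units [ 0.76  -8.28   3.297]
goal axes y,z [-0.092  0.996  0.   ] [0.996 0.092 0.   ]
rotvec units [-0.0597 -0.      0.0003] deg 21.5 world d mm [ 264.3 -619.7  -80.4] d in cur tool units [  2.033 -13.029  10.667] d in goal tool units [  2.01  -16.033   5.155]
goal axes y,z [-0.092  0.996  0.   ] [0.996 0.092 0.   ]
```

Emit:
step_arm(plan=[[0, 0, 0, -0.02, 0, 0], [0, 0, 0, -0.02, 0, 0], [0, 0, 0, -0.02, 0, 0], [0, -0.8, 0.4, 0, 0, 0], [0, -0.9, 0.4, 0, 0, 0], [0, -0.9, 0.4, 0, 0, 0], [0, -0.9, 0.4, 0, 0, 0], [0, -0.9, 0.4, 0, 0, 0]], fingers=0.3, force=60)

```text
t: 1.1
eef_pos: [0.285, 0.479, 0.2309]
tool_rot: [0.706, -0.034, 0.706, 0.033]
contact_force: [-0.1, -0.2, 0.2]
gripper_width: 0.347
```

Emit:
step_arm(plan=[[0, -0.9, 0.4, 0, 0, 0], [0, -0.9, 0.4, 0, 0, 0], [0, -0.9, 0.4, 0, 0, 0], [0.2, -0.9, 0.3, 0, 0, 0], [0.2, -0.9, 0.3, 0, 0, 0], [0.2, -0.9, 0.3, 0, 0, 0], [0.2, -0.9, 0.2, 0, 0, 0], [0.2, -0.9, 0.2, 0, 0, 0]])

```text
t: 2.1
eef_pos: [0.4113, 0.2019, 0.1909]
tool_rot: [0.706, -0.033, 0.706, 0.033]
contact_force: [-0.1, 0.0, 0.4]
gripper_width: 0.351
```

```bash
python3 - <<'E'
from h import *
tgt([.4525,.028,.11],.092,1)
E
```

```text
rotvec units [ 0.0003 -0.      0.    ] deg 0.1 world d mm [  41.2 -173.9  -80.9] d in cur tool units [ 2.023 -4.424  0.618] d in goal tool units [ 2.022 -4.423  0.627]
goal axes y,z [-0.092  0.996  0.   ] [0.996 0.092 0.   ]
```

Emit:
step_arm(plan=[[0.2, -0.8, 0.1, 0, 0, 0], [0.4, -0.8, 0.1, 0, 0, 0], [0.4, -0.8, 0.1, 0, 0, 0], [0.4, -0.8, 0.1, 0, 0, 0], [0.4, -0.8, 0.1, 0, 0, 0], [0.2, -0.4, 0.1, 0, 0, 0], [0, 0, 0, 0, 0, 0]])

```text
t: 2.98
eef_pos: [0.4512, 0.029, 0.1107]
tool_rot: [0.706, -0.033, 0.707, 0.032]
contact_force: [-0.2, 0.2, 0.3]
gripper_width: 0.346
```

```bash
python3 - <<'E'
from h import *
o=bot.get_obs(); p,d=bot.read_camera("wrist"); print(o["eef_pos"],o["contact_force"])
cv2.imwrite("pics/w1.png",p[:,:,::-1]); np.save("w1.npy",p)
tgt([.4525,.028,.013],.092,1)
# predicted loop corners
g=.092;t=np.array([.4498,.0551]);c,s=np.cos(g),np.sin(g)
m=np.array([(31,31),(31,-31),(-31,-31),(-31,31),(81,0)])/1000.
P=np.c_[m@np.array([[c,-s],[s,c]]).T+t,[.032]*4+[.014]]
print(proj("wrist",P,o).round(1))
E
```

```text
[0.45118097 0.02900598 0.11068913] [-0.24811799  0.23591463  0.32851985]
rotvec units [ 0.0002 -0.0001  0.    ] deg 0.1 world d mm [  1.2  -2.1 -98.1] d in cur tool units [ 2.452 -0.055  0.027] d in goal tool units [ 2.452 -0.056  0.025]
goal axes y,z [-0.092  0.996  0.   ] [0.996 0.092 0.   ]
[[326.  238.9]
 [252.2 238.9]
 [251.7 166.3]
 [331.4 166.2]
 [285.5 278.5]]
```

View pics/w1.png

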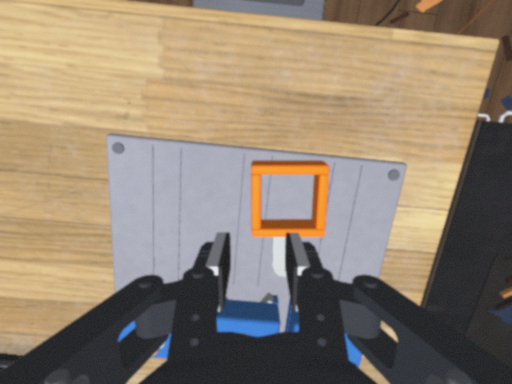

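Emit:
step_arm(plan=[[0.5, -0.06, 0.03, 0, 0, 0], [0.5, 0, 0, 0, 0, 0], [0.5, 0, 0, 0, 0, 0], [0.4, 0, 0, 0, 0, 0], [0.3, 0, 0, 0, 0, 0], [0.22, 0, 0, 0, 0, 0], [0, 0, 0, 0, 0, 0]])

```text
t: 3.9
eef_pos: [0.4528, 0.0282, 0.0142]
tool_rot: [0.706, -0.033, 0.707, 0.033]
contact_force: [-0.3, -0.9, -0.1]
gripper_width: 0.352
```

Emit:
step_arm(plan=[[0, 0, 0, 0, 0, 0], [0, 0, 0, 0, 0, 0], [0, 0, 0, 0, 0, 0], [0, 0, 0, 0, 0, 0]], fingers=1, force=60)

```text
t: 4.4
eef_pos: [0.4535, 0.028, 0.0151]
tool_rot: [0.707, -0.033, 0.706, 0.033]
contact_force: [-1.0, 0.4, 6.1]
gripper_width: 0.074
```

```bash
python3 - <<'E'
from h import *
o=bot.get_obs(); p,d=bot.read_camera("wrist"); print(o["eef_pos"],o["contact_force"],o["torque"],o["gripper_width"]*85)
cv2.imwrite("pics/w2.png",p[:,:,::-1]); np.save("w2.npy",p)
p,d=bot.read_camera("top");cv2.imwrite("pics/t2.png",cv2.resize(p[170:270,130:250,::-1],None,fx=6,fy=6,interpolation=cv2.INTER_CUBIC))
E
```

```text
[0.45348985 0.02803242 0.01506844] [-0.95605046  0.44620788  6.06019268] [ 0.01554643  0.22563363 -0.00785896] 6.294903975694667
```

View pics/w2.png

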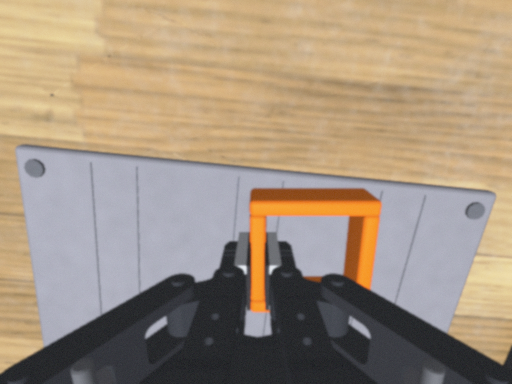

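View pics/t2.png

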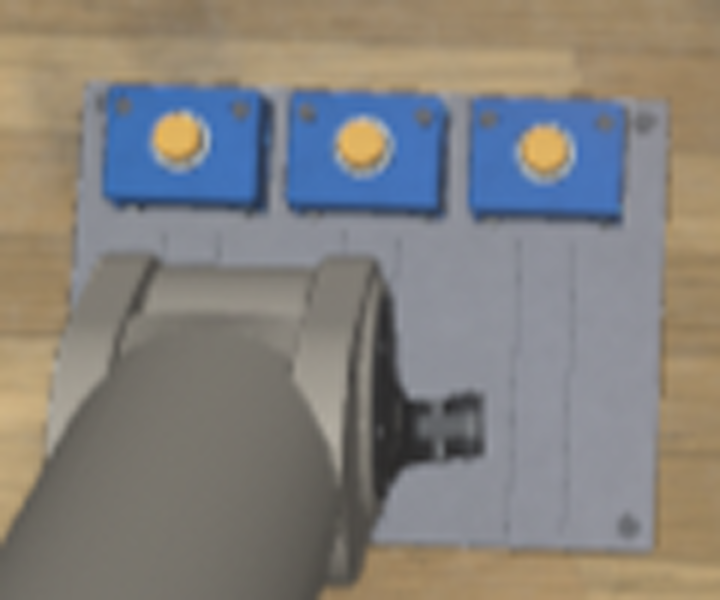

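```bash
python3 - <<'E'
from h import *
o=bot.get_obs()
P=pix2z("wrist",[(91,162),(137,167),(238,178),(283,182),(381,192),(426,197),(18,146),(494,192),(101,310),(140,310),(404,310),(449,327)],.008,o);print(P.round(4))
print("loop rear corners",pix2z("wrist",[(251,189),(379,189)],.032,o).round(4))
E
```

```text
[[ 0.4152 -0.0634  0.008 ]
 [ 0.4156 -0.0396  0.008 ]
 [ 0.4166  0.0137  0.008 ]
 [ 0.4166  0.0378  0.008 ]
 [ 0.4172  0.0911  0.008 ]
 [ 0.4177  0.1161  0.008 ]
 [ 0.4103 -0.1002  0.008 ]
 [ 0.4114  0.1519  0.008 ]
 [ 0.5079 -0.0641  0.008 ]
 [ 0.5057 -0.0402  0.008 ]
 [ 0.4905  0.1218  0.008 ]
 [ 0.5004  0.1531  0.008 ]]
loop rear corners [[0.4151 0.021  0.032 ]
 [0.4097 0.0785 0.032 ]]
```

```bash
python3 - <<'E'
import cv2
i=cv2.imread("pics/w2.png");cv2.imwrite("pics/w2b.png",cv2.resize(i[130:330,80:460],None,fx=2,fy=2,interpolation=cv2.INTER_CUBIC))
E
```

```text
(no output)
```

View pics/w2b.png

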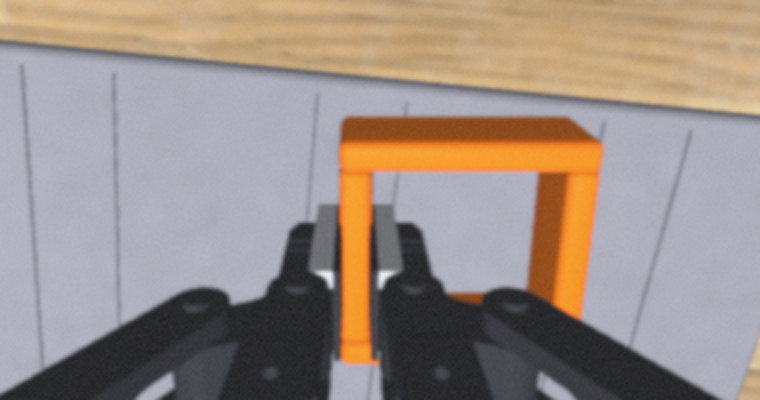

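Emit:
step_arm(plan=[[-0.03, 0, 0, 0, 0, 0], [0, 0, 0, 0.005, 0, 0], [0, 0, 0, 0.005, 0, 0], [0, 0, 0, 0.0053, 0, 0], [0, -0.25, 0, 0, 0, 0], [0, -0.25, 0, 0, 0, 0], [0, -0.24, 0, 0, 0, 0], [0, 0, 0, 0, 0, 0]])

```text
t: 5.5
eef_pos: [0.4529, -0.0029, 0.0157]
tool_rot: [0.707, 0.001, 0.707, -0.002]
contact_force: [-0.6, -1.1, -2.6]
gripper_width: 0.077
```

```bash
python3 - <<'E'
from h import *
o=bot.get_obs(); p,d=bot.read_camera("wrist"); print(o["t"],o["eef_pos"],o["contact_force"],o["torque"])
tgt([.4545,-.0015,.0135],-.005,1,o)
cv2.imwrite("pics/w3.png",p[:,:,::-1])
E
```

```text
5.5 [ 0.45288445 -0.00294994  0.01570863] [-0.61055295 -1.06048953 -2.63344648] [-0.01384131  0.01260509 -0.03955965]
rotvec units [ 0.0001 -0.      0.    ] deg 0.1 world d mm [ 1.6  1.4 -2.2] d in cur tool units [0.055 0.036 0.04 ] d in goal tool units [0.055 0.036 0.04 ]
goal axes y,z [0.005 1.    0.   ] [ 1.    -0.005  0.   ]
```

View pics/w3.png

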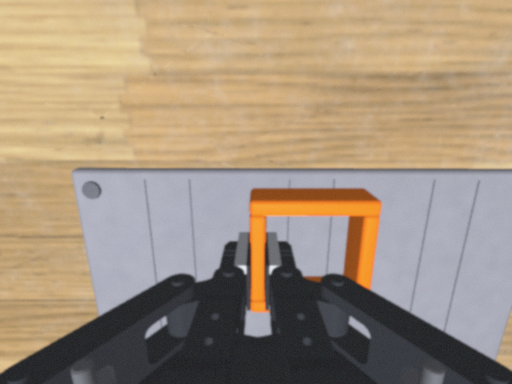

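```bash
python3 - <<'E'
from h import *
o=bot.get_obs()
P=pix2z("wrist",[(146,181),(190,181),(289,182),(334,182),(435,182),(479,182)],.008,o);print(P.round(4))
print("loop rear corners",pix2z("wrist",[(251,189),(378,189)],.032,o).round(4),pix2z("wrist",[(250,216),(380,216)],.032,o).round(4))
E
```

```text
[[ 0.4165 -0.0623  0.008 ]
 [ 0.4166 -0.0388  0.008 ]
 [ 0.4174  0.0143  0.008 ]
 [ 0.4175  0.0384  0.008 ]
 [ 0.4177  0.0926  0.008 ]
 [ 0.4177  0.1162  0.008 ]]
loop rear corners [[ 0.4143 -0.0056  0.032 ]
 [ 0.4145  0.052   0.032 ]] [[ 0.4274 -0.0062  0.032 ]
 [ 0.4277  0.0545  0.032 ]]
```

Emit:
step_arm(plan=[[0.01, 0.045, 0, 0, 0, 0], [0, 0, 0.2, 0, 0, 0], [0, 0, 0.2, 0, 0, 0], [0, 0, 0.15, 0, 0, 0], [0, 0, 0, 0, 0, 0]])

```text
t: 6.18
eef_pos: [0.4757, 0.0002, 0.0153]
tool_rot: [0.707, 0.001, 0.707, -0.001]
contact_force: [-0.2, 0.2, -1.9]
gripper_width: 0.075
```

Emit:
step_arm(plan=[[0, 0, 0.1, 0, 0, 0], [0, 0, 0.1, 0, 0, 0], [0, 0, 0.1, 0, 0, 0]])

```text
t: 6.55
eef_pos: [0.4873, 0.0001, 0.0153]
tool_rot: [0.707, 0.001, 0.707, -0.001]
contact_force: [-0.5, -0.1, -2.1]
gripper_width: 0.075
```

Emit:
step_arm(plan=[[0.012, 0, 0.05, 0, 0, 0], [0, 0, 0.05, 0, 0, 0], [0, 0, 0.05, 0, 0, 0]])

```text
t: 6.92
eef_pos: [0.493, 0.0001, 0.0151]
tool_rot: [0.707, 0.001, 0.707, -0.001]
contact_force: [-5.7, 0.0, 9.4]
gripper_width: 0.073
```

Emit:
step_arm(plan=[[0, 0, 0.05, 0, 0, 0], [0, 0, 0.05, 0, 0, 0]])

```text
t: 7.18
eef_pos: [0.4933, -0.0001, 0.015]
tool_rot: [0.704, 0.001, 0.71, -0.001]
contact_force: [-15.4, 0.2, 23.9]
gripper_width: 0.076
```

Emit:
step_arm(plan=[[-0.03, 0, 0, 0, 0, 0], [0, 0, 0, 0, 0, 0]])

```text
t: 7.42
eef_pos: [0.4933, -0.0002, 0.0152]
tool_rot: [0.705, 0.0, 0.71, -0.001]
contact_force: [-6.5, -0.7, 2.4]
gripper_width: 0.077
```

Emit:
step_arm(plan=[[0, 0, 0.03, 0, 0, 0], [0, 0, 0, 0, 0, 0]])

```text
t: 7.68
eef_pos: [0.4934, -0.0003, 0.0151]
tool_rot: [0.704, 0.0, 0.71, -0.001]
contact_force: [-10.8, -0.2, 8.1]
gripper_width: 0.074
```

```bash
python3 - <<'E'
from h import *
o=bot.get_obs(); print(o["t"],o["eef_pos"],o["contact_force"],o["torque"],rot(o["tool_rot"]).round(4))
E
```

```text
7.675 [ 4.93438753e-01 -2.84499699e-04  1.51225959e-02] [-10.78297768  -0.20666712   8.11163717] [-0.02629121  1.97917025  0.21079844] [[-9.0e-03  1.6e-03  1.0e+00]
 [-2.0e-04  1.0e+00 -1.6e-03]
 [-1.0e+00 -2.0e-04 -9.0e-03]]
```

Emit:
step_arm(plan=[[-0.03, 0, 0.05, 0, 0, 0], [0, 0, 0, 0, 0, 0]])

```text
t: 7.92
eef_pos: [0.4936, -0.0005, 0.0156]
tool_rot: [0.703, 0.0, 0.712, -0.001]
contact_force: [-11.1, -2.0, 3.2]
gripper_width: 0.077
```

Emit:
step_arm(plan=[[-0.02, 0, 0.06, 0, 0, 0], [0, 0, 0, 0, 0, 0]])

```text
t: 8.18
eef_pos: [0.4938, -0.0007, 0.0158]
tool_rot: [0.701, 0.0, 0.713, -0.001]
contact_force: [-16.3, -0.9, 4.0]
gripper_width: 0.073
```

Emit:
step_arm(plan=[[0.02, 0, -0.2, 0, 0, 0], [0.02, 0, -0.3, 0, 0, 0], [0, 0, -0.3, 0, 0, 0], [0, 0, -0.2, 0, 0, 0], [0, 0, 0, 0, 0, 0]])

```text
t: 8.8
eef_pos: [0.462, 0.0001, 0.0165]
tool_rot: [0.707, 0.001, 0.707, -0.001]
contact_force: [0.4, 0.5, -1.7]
gripper_width: 0.072
```

Emit:
step_arm(plan=[[0, 0.3, 0, 0, 0, 0], [0, 0.5, 0, 0, 0, 0], [0, 0.5, 0, 0, 0, 0], [0, 0.4, 0, 0, 0, 0], [0, 0.2, 0, 0, 0, 0], [0, 0, 0, 0, 0, 0]])

```text
t: 9.55
eef_pos: [0.4629, 0.0767, 0.0164]
tool_rot: [0.707, 0.0, 0.707, -0.0]
contact_force: [-0.2, -0.4, -1.2]
gripper_width: 0.07
```

```bash
python3 - <<'E'
from h import *
o=bot.get_obs(); p,d=bot.read_camera("wrist"); print(o["t"],o["eef_pos"],o["contact_force"],o["torque"])
tgt([.464,.078,.0145],-.005,1,o)
cv2.imwrite("pics/w4.png",p[:,:,::-1])
E
```

```text
9.55 [0.4628688  0.07666499 0.01640945] [-0.24443069 -0.35692095 -1.16015998] [-0.05996204 -0.005944    0.04731776]
rotvec units [ 0.0007  0.     -0.    ] deg 0.2 world d mm [ 1.1  1.3 -1.9] d in cur tool units [0.048 0.033 0.028] d in goal tool units [0.048 0.034 0.028]
goal axes y,z [0.005 1.    0.   ] [ 1.    -0.005  0.   ]
```

View pics/w4.png

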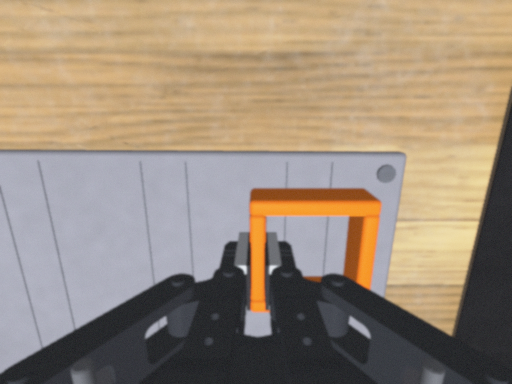

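Emit:
step_arm(plan=[[0.025, 0.03, 0.1, 0, 0, 0], [0, 0, 0.2, 0, 0, 0], [0, 0, 0.2, 0, 0, 0], [0, 0, 0.1, 0, 0, 0]])

```text
t: 10.1
eef_pos: [0.4878, 0.0771, 0.0155]
tool_rot: [0.707, 0.001, 0.707, -0.001]
contact_force: [-0.1, 0.4, -2.0]
gripper_width: 0.073
```

Emit:
step_arm(plan=[[0, 0, 0.05, 0, 0, 0], [0, 0, 0.05, 0, 0, 0], [0, 0, 0.05, 0, 0, 0]])

```text
t: 10.48
eef_pos: [0.4927, 0.0773, 0.0154]
tool_rot: [0.707, 0.001, 0.707, -0.001]
contact_force: [-0.1, -0.4, -0.9]
gripper_width: 0.074
```

Emit:
step_arm(plan=[[0, 0, 0.05, 0, 0, 0], [0, 0, 0.05, 0, 0, 0]])

```text
t: 10.72
eef_pos: [0.4951, 0.0771, 0.0151]
tool_rot: [0.706, 0.0, 0.708, -0.001]
contact_force: [-5.5, -0.8, 4.3]
gripper_width: 0.075
```

Met something at about 18–19 mm; go on gently.

Emit:
step_arm(plan=[[0, 0, 0.05, 0, 0, 0], [0, 0, 0, 0, 0, 0]])

```text
t: 10.98
eef_pos: [0.4963, 0.0771, 0.0151]
tool_rot: [0.705, 0.0, 0.709, -0.001]
contact_force: [-6.8, 0.2, 4.1]
gripper_width: 0.073
```

Emit:
step_arm(plan=[[-0.01, 0, 0.05, 0, 0, 0], [0, 0, 0, 0, 0, 0]])

```text
t: 11.22
eef_pos: [0.4984, 0.0772, 0.0153]
tool_rot: [0.706, 0.0, 0.709, -0.001]
contact_force: [-4.9, 0.2, 0.5]
gripper_width: 0.077
```

Emit:
step_arm(plan=[[-0.01, 0, 0.05, 0, 0, 0], [0, 0, 0, 0, 0, 0]])

```text
t: 11.48
eef_pos: [0.501, 0.0772, 0.0157]
tool_rot: [0.706, 0.0, 0.708, -0.001]
contact_force: [-4.2, 1.1, -1.5]
gripper_width: 0.08
```

Emit:
step_arm(plan=[[0.01, 0, 0.1, 0, 0, 0], [0, 0, 0.1, 0, 0, 0], [0, 0, 0, 0, 0, 0]])

```text
t: 11.85
eef_pos: [0.5113, 0.0772, 0.0157]
tool_rot: [0.707, 0.001, 0.707, -0.001]
contact_force: [-1.9, 0.8, -5.1]
gripper_width: 0.074
```

Emit:
step_arm(plan=[[0, 0, 0.1, 0, 0, 0], [0, 0, 0.1, 0, 0, 0], [0, 0, 0, 0, 0, 0]])

```text
t: 12.22
eef_pos: [0.5195, 0.0772, 0.0158]
tool_rot: [0.707, 0.001, 0.707, -0.001]
contact_force: [-0.3, 0.1, -5.9]
gripper_width: 0.075
```

Emit:
step_arm(plan=[[0.01, 0, 0.03, 0, 0, 0], [0, 0, 0.03, 0, 0, 0]])

```text
t: 12.48
eef_pos: [0.5209, 0.0772, 0.0154]
tool_rot: [0.707, 0.001, 0.707, -0.001]
contact_force: [-3.1, -0.2, -3.7]
gripper_width: 0.075
```

Emit:
step_arm(plan=[[0.01, 0, 0.02, 0, 0, 0]])

```text
t: 12.6
eef_pos: [0.5219, 0.0772, 0.0151]
tool_rot: [0.707, 0.001, 0.707, -0.001]
contact_force: [-4.0, -0.4, -0.8]
gripper_width: 0.077
```

Emit:
step_arm(plan=[[0, 0, -0.08, 0, 0, 0], [0, 0, -0.08, 0, 0, 0]])

```text
t: 12.85
eef_pos: [0.5172, 0.0773, 0.0154]
tool_rot: [0.708, 0.001, 0.706, -0.001]
contact_force: [3.0, -0.4, -5.3]
gripper_width: 0.073
```

Emit:
step_arm(plan=[[0, 0, -0.08, 0, 0, 0]])

```text
t: 12.98
eef_pos: [0.5135, 0.0773, 0.0154]
tool_rot: [0.708, 0.001, 0.706, -0.001]
contact_force: [3.3, -0.4, -4.3]
gripper_width: 0.078
```

Emit:
step_arm(plan=[[0, 0, 0.06, 0, 0, 0], [0, 0, 0.06, 0, 0, 0]])

```text
t: 13.22
eef_pos: [0.5153, 0.0771, 0.0151]
tool_rot: [0.706, 0.0, 0.708, -0.001]
contact_force: [-5.8, -0.1, 5.4]
gripper_width: 0.075
```

Emit:
step_arm(plan=[[0, 0, 0.06, 0, 0, 0]])

```text
t: 13.35
eef_pos: [0.5177, 0.0772, 0.0151]
tool_rot: [0.706, 0.0, 0.708, -0.0]
contact_force: [-5.8, 0.1, 6.0]
gripper_width: 0.075
```

Emit:
step_arm(plan=[[-0.015, 0, 0.08, 0, 0, 0], [0, 0, 0.08, 0, 0, 0]])

```text
t: 13.6
eef_pos: [0.5231, 0.0772, 0.0151]
tool_rot: [0.705, 0.0, 0.709, -0.001]
contact_force: [-14.1, -0.4, 13.4]
gripper_width: 0.079
```

Emit:
step_arm(plan=[[0, 0, 0.05, 0, 0, 0], [0, 0, 0.05, 0, 0, 0]])

```text
t: 13.85
eef_pos: [0.5233, 0.0771, 0.015]
tool_rot: [0.702, 0.0, 0.712, -0.001]
contact_force: [-19.0, 0.6, 14.0]
gripper_width: 0.074
```

Emit:
step_arm(plan=[[0, 0, 0.05, 0, 0, 0]])

```text
t: 13.98
eef_pos: [0.5236, 0.077, 0.0149]
tool_rot: [0.701, 0.0, 0.713, -0.001]
contact_force: [-28.2, 1.2, 27.0]
gripper_width: 0.076
```

Emit:
step_arm(plan=[[-0.03, 0, -0.09, 0, 0, 0], [0, 0, 0, 0, 0, 0]])

```text
t: 14.22
eef_pos: [0.5235, 0.0772, 0.0155]
tool_rot: [0.704, 0.0, 0.71, -0.001]
contact_force: [-10.0, 1.6, -0.8]
gripper_width: 0.076
```

Emit:
step_arm(plan=[[0, 0, -0.03, 0, 0, 0], [0, 0, 0, 0, 0, 0]])

```text
t: 14.48
eef_pos: [0.5235, 0.0772, 0.0155]
tool_rot: [0.705, 0.0, 0.71, -0.001]
contact_force: [-7.5, 1.7, -3.4]
gripper_width: 0.074
```

Emit:
step_arm(plan=[[0, 0, 0, 0, 0, 0], [0, 0, 0, 0, 0, 0], [0, 0, 0, 0, 0, 0], [0, 0, 0, 0, 0, 0]], fingers=0.3)

```text
t: 14.98
eef_pos: [0.5277, 0.0772, 0.0171]
tool_rot: [0.707, 0.001, 0.707, -0.001]
contact_force: [0.6, 1.0, 0.3]
gripper_width: 0.348
```

Emit:
step_arm(plan=[[-0.3, 0, 0, 0, 0, 0], [-0.5, 0, 0, 0, 0, 0], [-0.7, 0, 0, 0, 0, 0], [-0.8, 0, 0, 0, 0, 0], [0, 0, 0, 0, 0, 0]])

```text
t: 15.6
eef_pos: [0.5292, 0.0775, 0.1118]
tool_rot: [0.709, 0.001, 0.705, -0.0]
contact_force: [-0.4, -0.0, -1.4]
gripper_width: 0.348
```

```bash
python3 - <<'E'
from h import *
o=bot.get_obs(); p,d=bot.read_camera("wrist"); print(o["t"],o["eef_pos"],o["contact_force"])
cv2.imwrite("pics/w5.png",p[:,:,::-1])
E
```

```text
15.6 [0.52915029 0.07754691 0.11182983] [-0.35289106 -0.00171912 -1.36452115]
```

View pics/w5.png

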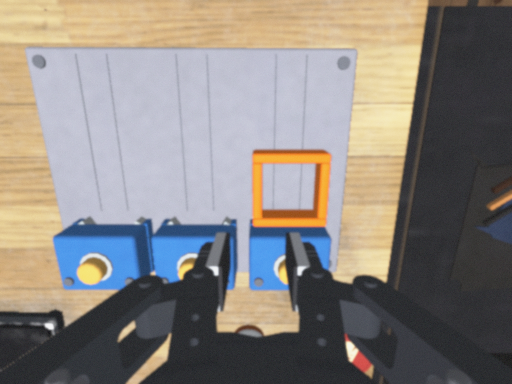

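Emit:
step_arm(plan=[[-0.7, 0, 0, 0, 0, 0], [-0.7, 0, 0, 0, 0, 0], [-0.7, 0.3, -0.3, 0, 0, 0], [-0.5, 0.8, -0.4, 0, 0, 0], [0, 0.8, -0.4, 0, 0, 0], [0, 0.8, -0.4, 0, 0, 0], [0, 0.8, -0.4, 0, 0, 0], [0, 0.8, -0.4, 0, 0, 0]])

```text
t: 16.65
eef_pos: [0.4343, 0.25, 0.212]
tool_rot: [0.707, 0.0, 0.708, -0.001]
contact_force: [0.3, 0.5, 0.6]
gripper_width: 0.346
```

Emit:
step_arm(plan=[[0, 0.8, -0.4, 0, 0, 0], [0, 0.8, -0.4, 0, 0, 0], [0, 0.8, -0.3, 0, 0, 0], [0, 0.8, -0.3, 0, 0, 0], [0, 0.8, -0.2, 0, 0, 0], [0, 0.8, -0.2, 0, 0, 0], [0, 0, 0, 0, 0, 0]])

```text
t: 17.52
eef_pos: [0.3618, 0.4438, 0.2116]
tool_rot: [0.707, -0.001, 0.708, 0.001]
contact_force: [-0.4, -1.6, 0.4]
gripper_width: 0.35
```

```bash
python3 - <<'E'
from h import *
o=bot.get_obs(); p,d=bot.read_camera("top"); print(o["t"],o["eef_pos"],o["contact_force"])
cv2.imwrite("pics/t5.png",cv2.resize(p[130:270,110:250,::-1],None,fx=4,fy=4,interpolation=cv2.INTER_CUBIC))
p,d=bot.read_camera("scene");cv2.imwrite("pics/s5.png",cv2.resize(p[130:260,120:300,::-1],None,fx=4,fy=4,interpolation=cv2.INTER_CUBIC))
E
```

```text
17.525 [0.36179716 0.44380888 0.21161247] [-0.39389732 -1.62936778  0.43603153]
```

View pics/t5.png

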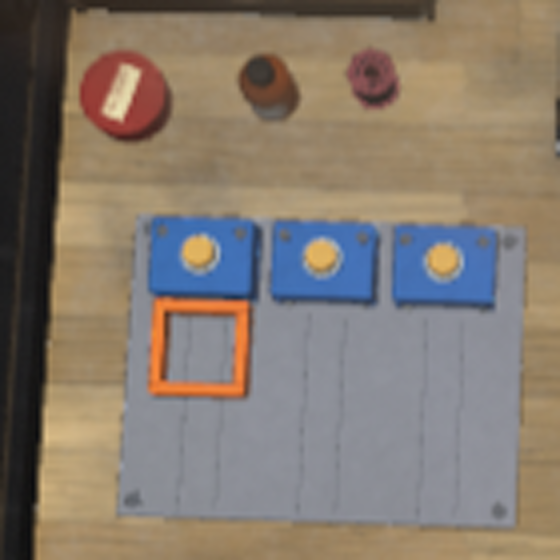

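View pics/s5.png

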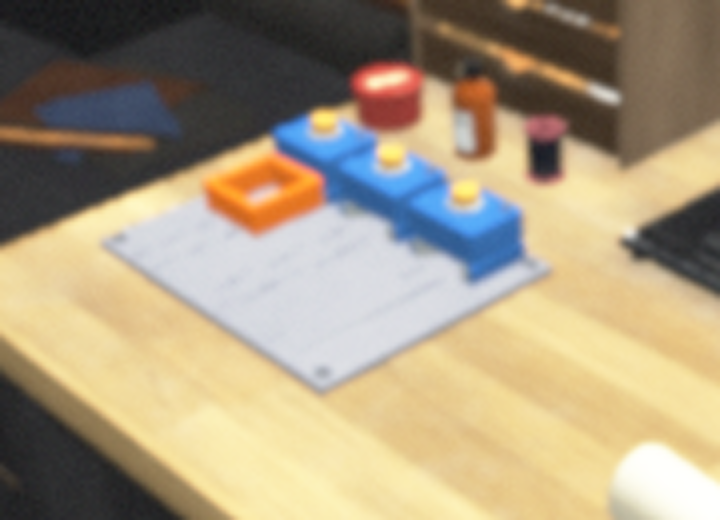

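```bash
python3 - <<'E'
from h import *
f=lambda a:(np.array(a,float)+.5)/4-.5+[110,130]
print(pix2z("top",f([(151,298),(250,299),(249,396),(149,395)]),.032).round(4))
print(pix2z("top",f([(150,294),(250,297),(273,300),(376,303)]),.048).round(4))
E
```

```text
[[0.5524 0.1377 0.032 ]
 [0.5534 0.0737 0.032 ]
 [0.4905 0.0712 0.032 ]
 [0.4895 0.1353 0.032 ]]
[[ 0.5529  0.1352  0.048 ]
 [ 0.5527  0.0713  0.048 ]
 [ 0.5512  0.0566  0.048 ]
 [ 0.551  -0.0093  0.048 ]]
```

```bash
python3 -c "
from station import bot
print(bot.hand_in())"
```

```text
the job is handed in; nothing more can be done
None
```

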